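# Match the quadrant ball

## Task

One black iron quadrant ball is already fitted in the brass cup on one side of the compass. From the three balls in the storage rack, pick the one of the same size as the fitted ball and seat it in the empty brass cup on the other side of the compass. Leave the other two balls in their rack cups.

Things in the scene. Friction and masses are not known exactly. Their poses are not given: they have to be found in the camera images.
- ball_a_center (a point): Centre of a black iron ball, 40 mm across, loose, in one of the three cups of the fixed storage rack (which ball is in which cup varies). The rack is a teak plank 285 x 85 x 18 mm flat on the bench, any yaw, with three brass cups in a straight row along it, 100 mm apart: round tubes 38 mm outside, 28 mm inside, 22 mm tall, rims 40 mm above the bench.
- ball_b_center (a point): Centre of a black iron ball, 54 mm across, loose, about 0.36 kg: the same size as the ball fitted beside the compass. It sits on the rim of one of the three rack cups, its centre 63 mm above the bench and 23 mm above that rim.
- ball_c_center (a point): Centre of a black iron ball, 68 mm across, loose, in one of the three rack cups, its centre 71 mm above the bench.
- empty_cup_rim (a point): Rim centre of the empty cup by the compass, 40 mm above the bench. Fixed; same size as a rack cup, upright. A seated 54 mm ball has its centre 23 mm above this point. It stands on a fixed teak plank (310 x 100 x 18 mm); the compass (92 mm across, 25 mm tall) is centred 110 mm from the cup, and beyond it, 220 mm from this cup, a like cup carries the fitted 54 mm ball.
Not all that is in view belongs to the job. What is shaped like the part that bears ball_b_center but white is not meant.

How it is judged:
At the end, for the whole second after the job is handed in: The 54 mm ball rests, released and still, in the formerly empty cup beside the compass: its centre within 10 mm of the cup's axis and 15 to 31 mm above the rim. The 40 mm and 68 mm balls are in their rack cups, within 20 mm of where they began (horizontal distance between ball_b_center and empty_cup_rim below 0.01 m and z of ball_b_center in the frame of empty_cup_rim between 0.015 and 0.031 m and linear speed of ball_b below 0.03 m/s and distance of each of ball_a_center, ball_c_center from where it was at the start of the episode below 0.02 m); the robot touches nothing.
It fails at once if one of the other two balls is taken or knocked out of its rack cup (moved more than 20 mm) (distance of any of ball_a_center, ball_c_center from where it was at the start of the episode above 0.02 m).
It also fails if it takes over 35 s, if anything falls off the work surface, if the arm or the gripper's body presses on something with over 40 N, if the wrist force passes 120 N, or if a joint passes its speed limit or range.

## Robot

A 6-joint arm with a two-finger parallel gripper is mounted at the origin on the work surface. World frame = base frame: x ahead of the robot, y to its left, z up, the work surface at z = 0. Lengths are in m, angles in rad, forces in N, time in s.
With the tool pointing down it reaches from about 0.35 to 0.925 m from the base axis. Payload 6.4 kg.
Tool frame: the origin (TCP) lies midway between the tips of the shut fingers; the grasp point (between the pads) lies 19 mm behind it; x points along the fingers, z is the direction in which the jaws open and shut, and the axes are right-handed (so a half turn about x gives the same grasp; the last joint's range is limited). The gripper opens to 94 mm and grips with 3 to 60 N. Pads are 16 mm wide; open, the fingers measure 119 mm over their backs; the gripper's body (75 mm by 177 mm) begins 78 mm behind the grasp point.
Start: joints at [1.139, 0.245, 1.558, -0, 1.339, -0.174], TCP at [0.166, 0.629, 0.205] pointing down, gripper open.
Joint ranges: [-3.13, 3.13], [-1.02, 2.26], [0.13, 2.54], [-0.95, 4.09], [0.21, 2.88], [-2.74, 2.74]. Speed limits (rad/s): [2.57, 2.57, 3.14, 3.14, 3.14, 3.14].

## Interface

Orientations are given as a 3x3 rotation matrix whose columns are the frame's x, y, z axes.
In Python, from plant import ctrl, snapshot, camera_info, order gives the robot as it stands.
- The arm moves only by the tool servo_tool, never from a script. Its arguments are lists of equal length, an entry for each row: "offset": the shift along the tool's x, y, z normalised to -1 to 1, where 1 is 100 mm, a list of three; "dr": the turn, a rotation vector about the tool's x, y, z normalised to -1 to 1, where 1 is 30 degrees, a list of three. In form: {"offset": [[dx, dy, dz], ...], "dr": [[ax, ay, az], ...]}. A call has 1 to 12 rows; each row shifts and turns the pose as measured when the row begins, along the tool's axes as they then stand; what a row does not reach is not made up. A row lasts 1/12 s, in which the tool goes at most 41.7 mm and 7.16 degrees, less where a joint would pass 70% of its speed; a pose out of reach is approached as far as the arm can. A call with a number of a shift or a turn outside -1 to 1 is refused whole. A call with a gripper value outside its range is refused whole. "grip" is the opening, from 0 (shut) to 1 (fully open), set as the call begins (left out, the last holds). The fingers move at their own pace and stop on an object; the grip force is fixed at half the most. Time passes only in rows, so rows that do not move let the fingers close. It gives the time, the measured TCP pose, the force and the opening at its end, in the units of the state.
- ctrl.read_state(): the state, without advancing time (a new reading comes with each control period).
- snapshot(name): name is "side" or "top"; returns the picture (384x512x3 uint8, blue, green, red); there is no depth.
- camera_info(name): a dict with "camera_matrix" (3x3 intrinsics, pixels), "distortion" ([k1, k2, p1, p2, k3] as OpenCV has them; the pictures are not rectified), "R" (3x3) and "t" (3): a world point X has camera coordinates R X + t. Camera axes: x right, y down, z forward; pixel columns grow to the right and rows downward; lengths in m; the calibration is good to about 2 mm. A picture is of the moment at which its call begins. camera_info takes no time and is no camera call.
- order.finish_job(): hands the job in, once; it reports no verdict.
The state is a dict: "t": time; "joint_pos": joint angles; "qd": joint speeds; "joint_torque": joint torques, N m; "ee_pos": TCP position; "ee_rot": TCP orientation; "force": force on the tool from outside, world axes, zero at the start; "torque": the same for the moment, N m; "grip_width": opening from 0.0 (shut) to 1.0 (fully open).
Only numpy, scipy, OpenCV 4.12 (cv2) and the standard library are available. Lean on these libraries where they do the work, as an engineer would, in place of code of your own. Each camera call takes 0.05 s, during which the arm holds its last target. There are 200 camera calls.

## Working session

There is one attempt and no reset: what is moved stays moved. The work goes in short steps, Python scripts to look and compute and a tool call to move; the robot and the scene stay as the last step left them, time stands still between calls to the robot, and variables do not carry over. Pictures are saved under pics/ and viewed, about 8 in all and at most 12, crops included, and the job is handed in when it is done.

Besides the shell and the picture viewer there is one more tool, called in YAML: its name, and indented under it one key for each argument. servo_tool: Moves the arm, as the interface text tells. Its arguments: {"type":"object","properties":{"offset":{"type":"array"},"dr":{"type":"array"},"grip":{"type":"number"}},"required":["offset","dr"]}

```bash
mkdir -p pics; python3 - <<'E'
from plant import ctrl,snapshot,camera_info
import cv2,numpy as np
for n in("top","side"):
    cv2.imwrite(f"pics/{n}0.png",snapshot(n)); c=camera_info(n)
    print(n,np.round(c["camera_matrix"],1).tolist(),np.round(c["distortion"],3),np.round(-c["R"].T@c["t"],3),np.round(c["R"],2).tolist())
s=ctrl.read_state();print(s["t"],s["ee_pos"],np.round(s["ee_rot"],3).tolist(),s["grip_width"])
E
```

```text
top [[459.6, 0.0, 258.3], [0.0, 459.6, 186.1], [0.0, 0.0, 1.0]] [-0.021  0.     0.     0.     0.   ] [ 0.311 -0.037  1.198] [[-0.01, -1.0, -0.0], [-0.99, 0.01, -0.16], [0.16, 0.0, -0.99]]
side [[404.3, 0.0, 252.4], [0.0, 404.3, 188.2], [0.0, 0.0, 1.0]] [-0.004  0.     0.     0.     0.   ] [ 0.004 -0.751  0.562] [[0.84, -0.54, -0.01], [-0.27, -0.4, -0.87], [0.47, 0.74, -0.49]]
0.1 [0.16548538 0.62803314 0.20448617] [[-0.001, -0.967, 0.255], [-0.002, 0.255, 0.967], [-1.0, 0.0, -0.002]] 0.9977421319003245
```

View pics/top0.png

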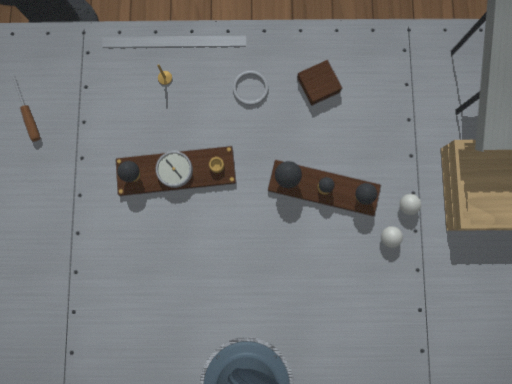

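View pics/side0.png

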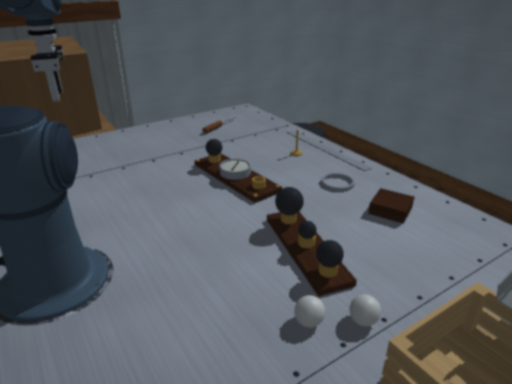

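The top view shows the rack with the 68 mm ball at (288,174), the 40 mm at (327,185) and the 54 mm at (367,193). The compass is at (174,169), the fitted ball at (129,171) and the empty cup at (216,164). The two white balls are decoys. The side view gives the same order, with the 54 mm ball at (329,253).

```bash
cat > h.py <<'E'
import cv2,numpy as np
from plant import ctrl,snapshot,camera_info
def ray(n,p):
    c=camera_info(n);u=cv2.undistortPoints(np.array([[p]],float),np.array(c["camera_matrix"]),np.array(c["distortion"]))[0,0]
    R=np.array(c["R"]);return -R.T@np.array(c["t"]),R.T@np.array([u[0],u[1],1])
def plane(n,p,z):
    o,d=ray(n,p);return o+d*(z-o[2])/d[2]
def tri(pt,ps):
    A=[];b=[]
    for n,p in(("top",pt),("side",ps)):
        o,d=ray(n,p);d=d/np.linalg.norm(d);M=np.eye(3)-np.outer(d,d);A.append(M);b.append(M@o)
    return np.linalg.lstsq(np.vstack(A),np.hstack(b),rcond=None)[0]
def blob(im,guess,r,mask):
    x,y=guess;m=np.zeros(im.shape[:2],np.uint8);cv2.circle(m,guess,r,255,-1)
    m&=mask;cs,_=cv2.findContours(m,cv2.RETR_EXTERNAL,cv2.CHAIN_APPROX_NONE)
    c=max(cs,key=cv2.contourArea);return cv2.minEnclosingCircle(c),cv2.contourArea(c)
def dark(im): # black, not brown/brass: low value, little red excess
    b,g,r=[im[...,i].astype(int) for i in range(3)]
    return ((np.maximum(np.maximum(b,g),r)<75)&(r-b<12)).astype(np.uint8)*255
def brass(im):
    b,g,r=[im[...,i].astype(int) for i in range(3)]
    return ((r-b>45)&(g-b>20)).astype(np.uint8)*255
E
python3 - <<'E'
from h import *
t=cv2.imread("pics/top0.png");s=cv2.imread("pics/side0.png")
for k,gt,gs,rt,rs,z in(("C",(288,174),(289,200),17,17,.071),("A",(327,185),(307,230),12,11,.054),("B",(367,193),(329,253),14,16,.063),("F",(129,171),(214,147),14,11,.063)):
    (a,ra),Aa=blob(t,gt,rt,dark(t));(b,rb),Ab=blob(s,gs,rs,dark(s))
    print(k,np.round(a,1),round(ra,1),Aa,np.round(b,1),round(rb,1),"tri",np.round(tri(a,b),4),"plane t",np.round(plane("top",a,z),4),"s",np.round(plane("side",b,z),4))
for n,im,g,r in(("top",t,(216,164),11),("side",s,(259,182),11)):
    (a,ra),A=blob(im,g,r,brass(im));print("cup",n,np.round(a,1),ra,A,np.round(plane(n,a,.04),4),np.round(plane(n,a,.03),4))
print("compass",np.round(plane("top",(174,169),.025),4))
big=[cv2.resize(v,None,fx=5,fy=5,interpolation=cv2.INTER_CUBIC) for v in(t[135:215,100:240],np.hstack([t[150:220,265:390]]))]
big=[cv2.copyMakeBorder(v,0,0,0,700-v.shape[1],0) for v in big]
cv2.imwrite("pics/crop.png",cv2.resize(np.vstack(big),None,fx=.78,fy=.78))
sm=s[130:290,190:360];m=dark(s)[130:290,190:360]
cv2.imwrite("pics/crops.png",cv2.resize(np.hstack([sm,cv2.cvtColor(m,8)]),None,fx=2.3,fy=2.3))
E
```

```text
C [287.7 174.6] 13.6 518.5 [288. 201.] 15.6 tri [ 0.5152 -0.1085  0.0728] plane t [ 0.516  -0.1089  0.071 ] s [ 0.5166 -0.106   0.071 ]
A [326.2 184.7] 7.8 160.0 [307.5 229. ] 9.4 tri [ 0.4925 -0.2065  0.0579] plane t [ 0.4925 -0.2067  0.054 ] s [ 0.4971 -0.2026  0.054 ]
B [365.8 193.5] 10.8 331.5 [330.3 252.1] 14.6 tri [ 0.4684 -0.3029  0.0683] plane t [ 0.4681 -0.3034  0.063 ] s [ 0.4747 -0.2985  0.063 ]
F [127.9 171.2] 11.0 327.0 [213.5 147.1] 8.3 tri [0.5293 0.2919 0.0645] plane t [0.5291 0.2925 0.063 ] s [0.5314 0.2948 0.063 ]
cup top [215.7 163.6] 7.758570194244385 170.0 [0.5518 0.0736 0.04  ] [0.5539 0.0745 0.03  ]
cup side [258.3 181.6] 7.226524353027344 75.5 [0.5443 0.0624 0.04  ] [0.5547 0.078  0.03  ]
compass [0.5413 0.1835 0.025 ]
```

View pics/crop.png

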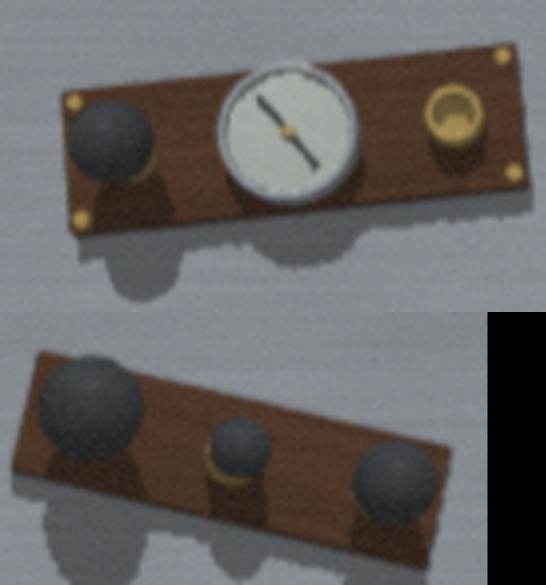

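View pics/crops.png

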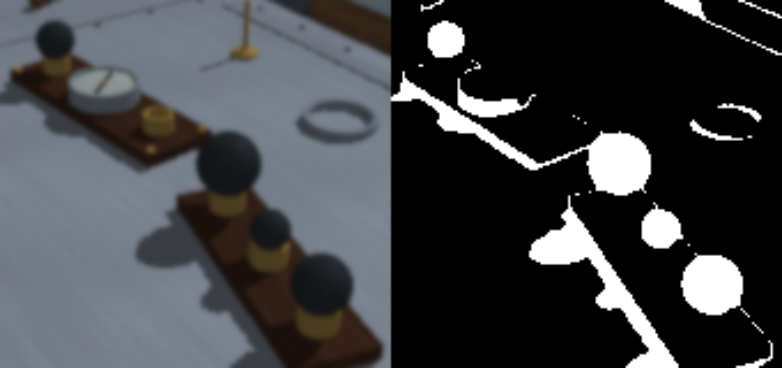

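Checks on the top-plane points:
- **Rack:** the C–B distance is 200 mm, with A midway.
- **Compass side:** fitted ball to empty cup is about 221 mm, with the compass midway.

So B ≈ (0.468,-0.303) and the cup ≈ (0.552,0.073). I'll turn the jaws across the rack first.

servo_tool:
  offset:
    - [0,0,0]
    - [0,0,0]
    - [0,0,0]
    - [0,0,0]
    - [0,0,0]
    - [0,0,0]
    - [0,0,0]
    - [0,0,0]
    - [0,0,0]
    - [0,0,0]
    - [0,0,0]
    - [0,0,0]
  dr:
    - [0.238,0,0]
    - [0.238,0,0]
    - [0.238,0,0]
    - [0.238,0,0]
    - [0.238,0,0]
    - [0.238,0,0]
    - [0.238,0,0]
    - [0.238,0,0]
    - [0.238,0,0]
    - [0.238,0,0]
    - [0.238,0,0]
    - [0.238,0,0]
  grip: 1

```text
t: 1.1
ee_pos: [0.1635, 0.6238, 0.1963]
ee_rot: [[-0.006, 0.191, 0.981], [-0.014, 0.981, -0.192], [-1.0, -0.015, -0.004]]
force: [0.6, -0.0, -0.2]
grip_width: 1.001
```

servo_tool:
  offset:
    - [-0.02,-0.27,0.3]
    - [-0.02,-0.27,0.3]
    - [-0.02,-0.27,0.3]
    - [-0.02,-0.27,0.3]
    - [-0.02,-0.27,0.3]
    - [-0.02,-0.27,0.3]
    - [-0.02,-0.27,0.3]
    - [-0.02,-0.27,0.3]
    - [-0.02,-0.27,0.3]
    - [-0.02,-0.27,0.3]
    - [-0.02,-0.27,0.3]
    - [-0.02,-0.27,0.3]
  dr:
    - [0.02,0,0]
    - [0.02,0,0]
    - [0.02,0,0]
    - [0.02,0,0]
    - [0.02,0,0]
    - [0,0,0]
    - [0,0,0]
    - [0,0,0]
    - [0,0,0]
    - [0,0,0]
    - [0,0,0]
    - [0,0,0]

```text
t: 2.1
ee_pos: [0.4393, 0.2138, 0.2183]
ee_rot: [[-0.013, 0.236, 0.972], [-0.02, 0.972, -0.236], [-1.0, -0.022, -0.008]]
force: [0.4, 0.7, -0.2]
grip_width: 0.998
```

servo_tool:
  offset:
    - [0,-0.39,0.12]
    - [0,-0.39,0.12]
    - [0,-0.39,0.12]
    - [0,-0.39,0.12]
    - [0,-0.39,0.12]
    - [0,-0.39,0.12]
    - [0,-0.39,0.12]
    - [0,-0.39,0.12]
    - [0,-0.39,0.12]
    - [0,-0.39,0.12]
    - [0,-0.39,0.12]
    - [0,-0.39,0.12]
  dr:
    - [0,0,0]
    - [0,0,0]
    - [0,0,0]
    - [0,0,0]
    - [0,0,0]
    - [0,0,0]
    - [0,0,0]
    - [0,0,0]
    - [0,-0.005,0.015]
    - [0,-0.005,0.015]
    - [0,-0.005,0.015]
    - [0,0,0]

```text
t: 3.1
ee_pos: [0.4651, -0.2856, 0.2238]
ee_rot: [[0.001, 0.238, 0.971], [0.004, 0.971, -0.238], [-1.0, 0.004, 0.0]]
force: [0.7, -0.0, 0.5]
grip_width: 1.0
```

servo_tool:
  offset:
    - [0.3,-0.08,0.04]
    - [0.3,-0.08,0.03]
    - [0.25,0,0]
    - [0,0,0]
    - [0,0,0]
  dr:
    - [0,0,0]
    - [0,0,0]
    - [0,0,0]
    - [0,0,0]
    - [0,0,0]

```text
t: 3.52
ee_pos: [0.4671, -0.3139, 0.1362]
ee_rot: [[0.003, 0.249, 0.968], [0.0, 0.968, -0.249], [-1.0, 0.001, 0.003]]
force: [0.0, -0.3, -0.1]
grip_width: 1.0
```

```bash
python3 - <<'E'
from h import *
s=ctrl.read_state();print(s["ee_pos"],np.round(s["ee_rot"],3).tolist())
t=snapshot("top");d=snapshot("side")
a=cv2.resize(t[120:250,280:430],None,fx=2.6,fy=2.6);b=cv2.resize(d[130:300,240:410],None,fx=2,fy=2)
h=min(a.shape[0],b.shape[0]);cv2.imwrite("pics/near.png",np.hstack([a[:h],b[:h]]))
E
```

```text
[ 0.46706752 -0.31392486  0.13624488] [[0.003, 0.249, 0.968], [0.0, 0.968, -0.249], [-1.0, 0.001, 0.003]]
```

View pics/near.png

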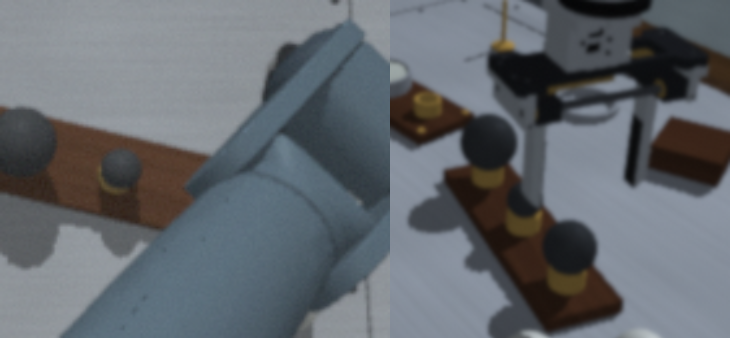

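The side view shows the open fingers at the height of the ball tops, tips near side pixels (312,232) and (361,222), with the ball at (329,252). I'll check those against the model.

```bash
python3 - <<'E'
from h import *
s=ctrl.read_state();R=np.array(s["ee_rot"]);p=np.array(s["ee_pos"]);c=camera_info("side")
P=np.array([p,p+R[:,2]*.047,p-R[:,2]*.047,[.468,-.303,.063],[.4684,-.3029,.0683]])
print(cv2.projectPoints(P,cv2.Rodrigues(np.array(c["R"]))[0],np.array(c["t"]),np.array(c["camera_matrix"]),np.array(c["distortion"]))[0][:,0].round(1))
E
```

```text
[[336.3 225.7]
 [358.6 220.9]
 [313.3 230.6]
 [329.3 254.4]
 [329.6 252.2]]
```

servo_tool:
  offset:
    - [0,0.12,0]
    - [0,0,0]
    - [0.2,0,0]
    - [0.25,0,0]
    - [0.25,0,0]
    - [0.1,0,0]
    - [0,0,0]
    - [0,0,0]
  dr:
    - [0,0,0]
    - [0,0,0]
    - [0,0,0]
    - [0,0,0]
    - [0,0,0]
    - [0,0,0]
    - [0,0,0]
    - [0,0,0]

```text
t: 4.28
ee_pos: [0.4802, -0.3028, 0.0692]
ee_rot: [[0.022, 0.241, 0.97], [-0.017, 0.97, -0.241], [-1.0, -0.012, 0.026]]
force: [0.7, -0.7, -1.0]
grip_width: 0.998
```

servo_tool:
  offset:
    - [0,0,-0.1]
    - [0,0,0]
    - [0.1,0,0]
    - [0.1,0,0]
    - [0,0,0]
    - [0,0,0]
  dr:
    - [0,0.049,0.02]
    - [0,0,0]
    - [0,0,0]
    - [0,0,0]
    - [0,0,0]
    - [0,0,0]

```text
t: 4.78
ee_pos: [0.4748, -0.3032, 0.0544]
ee_rot: [[0.009, 0.24, 0.971], [-0.01, 0.971, -0.24], [-1.0, -0.007, 0.011]]
force: [-0.1, -0.7, 0.0]
grip_width: 0.999
```

servo_tool:
  offset:
    - [0.05,0,-0.05]
    - [0.06,0,-0.03]
    - [0.02,0,0]
    - [0,0,0]
    - [0,0,0]
  dr:
    - [0,0.02,0.01]
    - [0,0.01,0.01]
    - [0,0,0]
    - [0,0,0]
    - [0,0,0]

```text
t: 5.2
ee_pos: [0.4661, -0.3009, 0.0394]
ee_rot: [[-0.006, 0.24, 0.971], [0.006, 0.971, -0.24], [-1.0, 0.005, -0.007]]
force: [-0.5, -0.2, -0.0]
grip_width: 0.997
```

servo_tool:
  offset:
    - [-0.04,0,0.03]
    - [0,0,0]
    - [0,0,0]
  dr:
    - [0,-0.01,-0.01]
    - [0,0,0]
    - [0,0,0]

```text
t: 5.45
ee_pos: [0.4694, -0.3018, 0.0438]
ee_rot: [[-0.001, 0.24, 0.971], [-0.001, 0.971, -0.24], [-1.0, -0.001, -0.001]]
force: [-0.2, 0.6, 0.0]
grip_width: 1.0
```

servo_tool:
  offset:
    - [0,0,0]
    - [0,0,0]
    - [0,0,0]
    - [0,0,0]
    - [0,0,0]
    - [0,0,0]
    - [0,0,0]
    - [0,0,0]
  dr:
    - [0,0,0]
    - [0,0,0]
    - [0,0,0]
    - [0,0,0]
    - [0,0,0]
    - [0,0,0]
    - [0,0,0]
    - [0,0,0]
  grip: 0

```text
t: 6.12
ee_pos: [0.4697, -0.3021, 0.0448]
ee_rot: [[-0.001, 0.24, 0.971], [-0.002, 0.971, -0.24], [-1.0, -0.002, -0.001]]
force: [-0.3, -0.3, 0.8]
grip_width: 0.564
```

The opening of 53 mm matches the 54 mm ball. Lifting.

servo_tool:
  offset:
    - [0,0,0]
    - [-0.1,0,0]
    - [-0.2,0,0]
    - [-0.25,0,0]
    - [-0.25,0,0]
    - [-0.25,0,0]
    - [-0.25,0,0]
    - [-0.2,0,0]
    - [0,0,0]
    - [0,0,0]
  dr:
    - [0,0,0]
    - [0,0,0]
    - [0,0,0]
    - [0,0,0]
    - [0,0,0]
    - [0,0,0]
    - [0,0,0]
    - [0,0,0]
    - [0,0,0]
    - [0,0,0]
  grip: 0

```text
t: 6.95
ee_pos: [0.4653, -0.2968, 0.1957]
ee_rot: [[-0.012, 0.24, 0.971], [0.011, 0.971, -0.24], [-1.0, 0.008, -0.014]]
force: [-0.8, 0.4, -4.6]
grip_width: 0.564
```

servo_tool:
  offset:
    - [0,0.15,0.02]
    - [0,0.3,0.05]
    - [0,0.33,0.05]
    - [0,0.33,0.05]
    - [0,0.33,0.05]
    - [0,0.33,0.05]
    - [0,0.33,0.05]
    - [0,0.33,0.05]
    - [0,0.33,0.05]
    - [0,0.33,0.05]
    - [0,0.25,0.05]
    - [0,0.15,0.02]
  dr:
    - [-0.05,-0.01,-0.01]
    - [-0.06,-0.01,0]
    - [-0.06,0,0]
    - [-0.06,0,0]
    - [-0.06,0,0]
    - [-0.06,0,0]
    - [-0.06,0,0]
    - [-0.06,0,0]
    - [-0.06,0,0]
    - [-0.06,0,0]
    - [-0.05,0,0]
    - [-0.04,0,0]
  grip: 0

```text
t: 7.95
ee_pos: [0.5335, 0.0622, 0.1717]
ee_rot: [[-0.038, -0.12, 0.992], [0.016, 0.993, 0.121], [-0.999, 0.021, -0.036]]
force: [0.2, -0.8, -4.0]
grip_width: 0.561
```

servo_tool:
  offset:
    - [0,0,0]
    - [0,0,0]
    - [0,0,0]
  dr:
    - [0,0,0]
    - [0,0,0]
    - [0,0,0]
  grip: 0

```text
t: 8.2
ee_pos: [0.5295, 0.0657, 0.1655]
ee_rot: [[-0.048, -0.126, 0.991], [0.017, 0.992, 0.127], [-0.999, 0.023, -0.046]]
force: [0.1, 0.8, -4.4]
grip_width: 0.566
```

servo_tool:
  offset:
    - [0,0.04,0.2]
    - [0,0,0]
    - [0,0,0]
    - [0,0,0]
  dr:
    - [0,-0.085,-0.04]
    - [0,0,0]
    - [0,0,0]
    - [0,0,0]
  grip: 0

```text
t: 8.53
ee_pos: [0.5471, 0.0681, 0.1614]
ee_rot: [[-0.007, -0.12, 0.993], [0.001, 0.993, 0.12], [-1.0, 0.002, -0.007]]
force: [-0.1, -0.0, -4.3]
grip_width: 0.563
```

servo_tool:
  offset:
    - [0.15,0.045,0.05]
    - [0.2,0,0]
    - [0.15,0,0]
    - [0,0,0]
    - [0,0,0]
    - [0,0,0]
  dr:
    - [0,-0.01,0]
    - [0,0,0]
    - [0,0,0]
    - [0,0,0]
    - [0,0,0]
    - [0,0,0]
  grip: 0

```text
t: 9.03
ee_pos: [0.551, 0.0684, 0.1113]
ee_rot: [[-0.003, -0.113, 0.994], [0.001, 0.994, 0.113], [-1.0, 0.001, -0.003]]
force: [0.8, -0.3, -4.3]
grip_width: 0.567
```

```bash
python3 - <<'E'
from h import *
s=ctrl.read_state();R=np.array(s["ee_rot"]);p=np.array(s["ee_pos"]);c=camera_info("side")
g=p-R[:,0]*.019;print(s["t"],p,g,np.round(R,3).tolist())
d=snapshot("side")
P=np.array([g,[.552,.073,.04],[.552,.073,.063],[.552,.073,.018]])
print(cv2.projectPoints(P,cv2.Rodrigues(np.array(c["R"]))[0],np.array(c["t"]),np.array(c["camera_matrix"]),np.array(c["distortion"]))[0][:,0].round(1))
t=snapshot("top")
a=cv2.resize(d[120:220,200:310],None,fx=4,fy=4,interpolation=cv2.INTER_CUBIC);b=cv2.resize(t[110:210,160:250],None,fx=4,fy=4)
cv2.imwrite("pics/pl.png",np.hstack([a,b]))
E
```

```text
9.0333 [0.55099082 0.06842491 0.11134571] [0.55105067 0.06840924 0.13034561] [[-0.003, -0.113, 0.994], [0.001, 0.994, 0.113], [-1.0, 0.001, -0.003]]
[[259.  150. ]
 [258.4 179.4]
 [258.4 172. ]
 [258.5 186.4]]
```

View pics/pl.png

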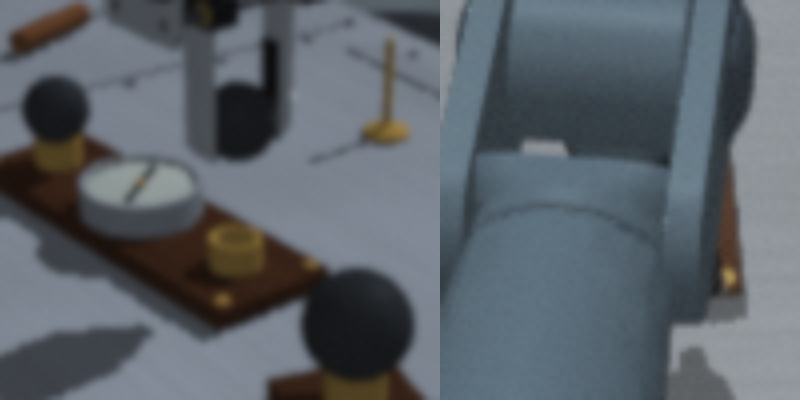

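Side crop: the cup rim centre is at side pixel (258.9,179.5), against (258.4,179.4) predicted from the top view. The held ball is at (260,150), predicted (259,150). The position is confirmed, so I'll descend.

servo_tool:
  offset:
    - [0.1,0.04,0.01]
    - [0.15,0,0]
    - [0.12,0,0]
    - [0.05,0,0]
    - [0,0,0]
    - [0,0,0]
    - [0,0,0]
  dr:
    - [0,0,0]
    - [0,0,0]
    - [0,0,0]
    - [0,0,0]
    - [0,0,0]
    - [0,0,0]
    - [0,0,0]
  grip: 0

```text
t: 9.72
ee_pos: [0.5552, 0.0735, 0.0707]
ee_rot: [[0.006, -0.114, 0.994], [0.001, 0.994, 0.114], [-1.0, -0.0, 0.006]]
force: [-0.3, 0.4, -3.4]
grip_width: 0.563
```

servo_tool:
  offset:
    - [0.08,0,-0.03]
    - [0.08,0,0]
    - [0.04,0,0]
    - [0,0,0]
    - [0,0,0]
    - [0,0,0]
  dr:
    - [0,0.01,0]
    - [0,0,0]
    - [0,0,0]
    - [0,0,0]
    - [0,0,0]
    - [0,0,0]
  grip: 0

```text
t: 10.22
ee_pos: [0.5529, 0.0731, 0.0499]
ee_rot: [[0.002, -0.114, 0.994], [-0.0, 0.994, 0.114], [-1.0, -0.0, 0.002]]
force: [-0.4, -0.4, -3.8]
grip_width: 0.567
```

servo_tool:
  offset:
    - [0.03,0,-0.01]
    - [0.03,0,0]
    - [0,0,0]
    - [0,0,0]
    - [0,0,0]
  dr:
    - [0,0,0]
    - [0,0,0]
    - [0,0,0]
    - [0,0,0]
    - [0,0,0]
  grip: 0

```text
t: 10.63
ee_pos: [0.5532, 0.0734, 0.0457]
ee_rot: [[0.005, -0.113, 0.994], [0.001, 0.994, 0.113], [-1.0, 0.0, 0.005]]
force: [-1.0, 0.2, -3.8]
grip_width: 0.56
```

servo_tool:
  offset:
    - [0.02,0,-0.01]
    - [0.01,0,0]
    - [0,0,0]
    - [0,0,0]
  dr:
    - [0,0.005,0]
    - [0,0,0]
    - [0,0,0]
    - [0,0,0]
  grip: 0

```text
t: 10.97
ee_pos: [0.5537, 0.0738, 0.0454]
ee_rot: [[0.004, -0.113, 0.994], [0.001, 0.994, 0.113], [-1.0, 0.001, 0.004]]
force: [-0.7, -0.6, -1.9]
grip_width: 0.564
```

The load has dropped, so the ball is bearing on the cup at about the same TCP height as in the rack. Releasing.

servo_tool:
  offset:
    - [0,0,0]
    - [0,0,0]
    - [0,0,0]
    - [0,0,0]
    - [0,0,0]
    - [0,0,0]
  dr:
    - [0,0,0]
    - [0,0,0]
    - [0,0,0]
    - [0,0,0]
    - [0,0,0]
    - [0,0,0]
  grip: 0.95

```text
t: 11.47
ee_pos: [0.5561, 0.0732, 0.0468]
ee_rot: [[0.01, -0.113, 0.994], [0.0, 0.994, 0.113], [-1.0, -0.001, 0.01]]
force: [-0.4, 0.6, 0.5]
grip_width: 0.934
```

servo_tool:
  offset:
    - [-0.1,0,0]
    - [-0.2,0,0]
    - [-0.25,0,0]
    - [-0.25,0,0]
    - [-0.25,0,0]
    - [-0.25,0,0]
    - [0,0,0]
    - [0,0,0]
    - [0,0,0]
    - [0,0,0]
  dr:
    - [0,0,0]
    - [0,0,0]
    - [0,0,0]
    - [0,0,0]
    - [0,0,0]
    - [0,0,0]
    - [0,0,0]
    - [0,0,0]
    - [0,0,0]
    - [0,0,0]

```text
t: 12.3
ee_pos: [0.554, 0.0731, 0.1859]
ee_rot: [[0.01, -0.113, 0.994], [0.0, 0.994, 0.113], [-1.0, -0.001, 0.01]]
force: [0.4, -0.3, -0.5]
grip_width: 0.95
```

```bash
python3 - <<'E'
from h import *
s=ctrl.read_state();print(s["t"],s["ee_pos"],s["force"])
d=snapshot("side");c=camera_info("side")
for k,g,r,z in(("B",(258,172),13,.063),("C",(289,200),17,.071),("A",(307,230),11,.054)):
    (b,rb),A=blob(d,g,r,dark(d));print(k,np.round(b,1),round(rb,1),np.round(plane("side",b,z),4))
cv2.imwrite("pics/end.png",cv2.resize(d[100:300,180:380],None,fx=3,fy=3))
E
```

```text
12.3 [0.55400443 0.07312117 0.18591898] [ 0.43134705 -0.32879767 -0.50551174]
B [256.4 172.7] 11.2 [0.5447 0.0721 0.063 ]
C [288. 201.] 15.6 [ 0.5166 -0.106   0.071 ]
A [307.7 228.9] 9.3 [ 0.4979 -0.2023  0.054 ]
```

View pics/end.png

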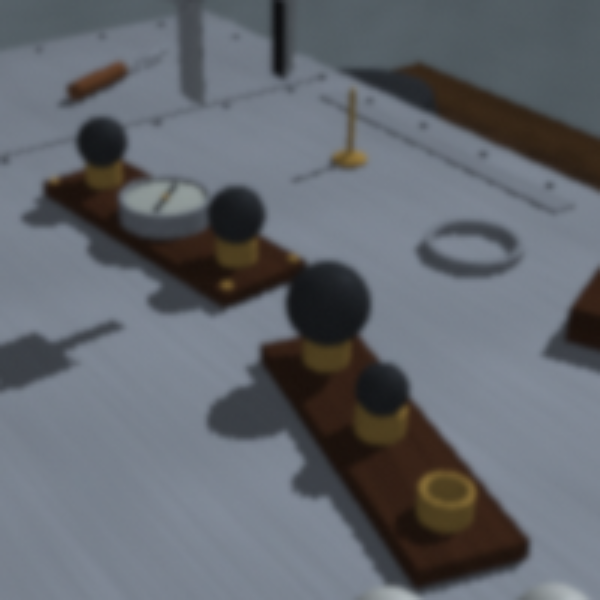

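The ball sits on the cup beside the compass. By eye its centre is at (258.7,171.3), and a seated ball should be at (258.4,172.0). The blob value of (256.4,172.7) is probably pulled left by the dark compass side merging into the mask. The other two balls are where they were, the fingers are well clear, and B's rack cup is empty.

```bash
python3 -c "
from plant import order;print(order.finish_job())"
```

```text
the job is handed in; nothing more can be done
None
```

I picked the 54 mm ball from the end cup of the rack, seated it in the empty cup beside the compass, released it, and handed the job in at about 12.4 s. The hand-in reports no verdict.

**Checks that agreed**
- **Ball size:** the grip stopped at about 53 mm, which fits the 54 mm ball.
- **Seating:** by eye, the ball's centre in the last side view is at pixel (258.7,171.3). A seated ball was predicted at (258.4,172.0), so it is under 1 px off.
- **Other balls:** the 40 mm and 68 mm balls moved less than 1 mm in the side view.
- **Gripper:** it was raised about 14 cm clear of the cup, with no contact force.

**Checks that disagreed**
- **Final position:** the automatic ball detection put the ball at (256.4,172.7), about 7 mm from the expected position. That is still inside the 10 mm limit. I put it down to the dark side of the compass merging into the mask and did not re-measure.
- **First measurement in the rack:** the side view placed the ball about 5–8 mm away from where the top view did, so I aimed between the two, close to the top view.

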